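# Fit the control board into the drive and shut its cover

## Robot

A 6-joint arm with a two-finger parallel gripper is mounted at the origin on the work surface. World frame = base frame: x ahead of the robot, y to its left, z up, the work surface at z = 0. Lengths are in mm, angles in rad, forces in N, time in s.
With the tool pointing down it reaches from about 275 to 750 mm from the base axis. Payload 10.2 kg.
Tool frame: the origin (TCP) lies at the very end of the fingers, on their centre line; the grasp point (between the pads) lies 19 mm behind it (ctrl.hold_point_z is the distance from the TCP to the grasp point, in mm); z points along the fingers, y is the direction in which the jaws open and shut (so a half turn about z gives the same grasp; the last joint's range is limited). The gripper opens to 85 mm and grips with 20 to 120 N. Pads are 22 mm wide; open, the fingers measure 114 mm over their backs; the gripper's body (76 mm by 85 mm) begins 54 mm behind the grasp point. The pads swing forward as they close: fully open they stand 13 mm farther back than shut.
Start: joints at [-1.433, 0.313, 1.498, -0, 1.331, -0.223], TCP at [185.325, -491.209, 231.294] pointing down, gripper open.
Joint ranges: [-2.94, 2.94], [-0.97, 2.17], [0.19, 2.56], [-1.23, 4.37], [0.02, 3.11], [-2.88, 2.88]. Speed limits (rad/s): [2.39, 2.39, 3.01, 3.14, 3.14, 3.14].

## Interface

Orientations are given as a unit quaternion [w, x, y, z].
In Python, from rig import readout, cams, workorder, spotter, ctrl gives the robot as it stands.
- The arm moves only by the tool step_arm, never from a script. Its argument "plan" is text: rows parted by semicolons, each of 5 numbers parted by spaces: the shift along the tool's x, y, z in cm, then the turn about the tool's z in degrees, then the opening in per cent of the stroke, from 0 (shut) to 100 (fully open). In form: x y z twist gripper; .... A call has 1 to 10 rows; each row is the pose to reach, as a shift and turn from the pose commanded when the call began, along the tool's axes at that moment; what a row does not reach only later rows make up. A row lasts 1/10 s, in which the tool goes at most 50 mm and 8.59 degrees, less where a joint would pass 70% of its speed; a pose out of reach is approached as far as the arm can. A call with a gripper value outside its range is refused whole. The fingers move at their own pace and stop on an object; "grip_force" is the grip in N (left out, the last holds). Time passes only in rows, so rows that repeat a pose let the fingers close. It gives the time, the measured TCP pose, the force and the opening at its end, in the units of the state.
- readout.sense(): the state, without advancing time (a new reading comes with each control period).
- cams.capture(name): name is "side" or "top"; returns (picture, depth): 384x512x3 uint8, red, green, blue; 384x512 float32, mm along the optical axis (not along the pixel's ray), 0 where there is no reading.
- cams.camera_info(name): a dict with "vfov" (degrees; the focal length in pixels is half the picture's height over the tangent of half this angle, whatever the lens; pixels are square), "cx", "cy" (the principal point, pixels), "k1" (the pictures are not rectified: a ray, as slopes to the right and down, at radius r is drawn at 1 + k1 r^2 times it, then the intrinsics apply), "rvec" (rotation vector, rad) and "tvec" (3), from world to camera coordinates, as OpenCV has them. Camera axes: x right, y down, z forward; pixel columns grow to the right and rows downward; lengths in mm; the calibration is good to about 2 mm. A picture is of the moment at which its call begins. camera_info takes no time and is no camera call.
- workorder.finish_job(): hands the job in, once; it reports no verdict.
Trained networks look in the newest picture that a camera, given by its name, has taken for a name from the list of things; names that differ only in an ending like _2 or _b are one class to them, and where a whole thing is asked for, a point or a joint stands for the part that bears it (a point fixed in the world has none). Each returns a list of dicts, best first, with "conf" (0 to 1); they miss things now and then, are a little off and sometimes report something else, mostly with a low value. They report only what shows in the picture. A call takes as long as a camera call. They do not tell look-alikes from the thing itself.
- spotter.regions_of(camera, target): "pixels" (384x512 bool, what is visible of it) and "extent" ([centre column, centre row, width, height] in pixels, round what is visible of it).
The state is a dict: "time_s": time; "joints": joint angles; "dq": joint speeds; "tau": joint torques, N m; "eef_pos": TCP position; "ee_rot": TCP orientation; "force": force on the tool from outside, world axes, zero at the start; "wrist_torque": the same for the moment, N m; "grip_width": opening from 0.0 (shut) to 1.0 (fully open).
Only numpy, scipy, OpenCV 4.12 (cv2) and the standard library are available. Lean on these libraries where they do the work, as an engineer would, in place of code of your own. Each camera call takes 0.05 s, during which the arm holds its last target. There are 200 camera calls.

## Task

Take the control-board carrier out of its antistatic tray and lower it over the two locating pins inside the opened drive until it rests flush on its bosses: set it down gently, do not let it drop. Then swing the drive's hinged front cover fully shut. Leave the terminal rail, the screwdriver and the contactor where they are.

Things in the scene. Friction and masses are not known exactly. Their poses are not given: they have to be found in the camera images.
- carrier: Control-board carrier, 0.28 to 0.56 kg: bare aluminium plate 150 x 96 x 4 mm (own x along its length, y across, z up), green circuit board on its middle, an upright finned heat sink at its centre. Two round 10 mm holes through it make it fit one way round only. Origin: centre of the plate's underside. It starts flat in the tray, x pointing roughly away from the robot.
- carrier_grip (a point): Middle of the carrier's heat sink, 26 mm above the origin. The heat sink is the grip: 40 mm in x, 44 mm in y, its faces run from 6 to 39 mm above the plate's underside. Grip it across x: 35 mm lie free before and behind (parts there under 12 mm high). Along the -y edge stands a green terminal strip (18 mm high), along +y three capacitors (32 mm high).
- hole_upper (a point): Carrier hole for the upper pin, at (x, y) = (+62, +36) mm from the carrier's origin, on the underside.
- hole_lower (a point): Carrier hole for the lower pin, at (-62, -10) mm from the carrier's origin, on the underside.
- drive: Opened drive, dark grey box 230 x 135 x 106 mm, fixed face up on the cradle, which slopes 30 degrees. Axes: x up the slope (away from the robot), y to its left (hinge side), z out of its open face, so z leans 30 degrees towards the robot. Origin: centre of its underside. The opening inside the walls is 224 mm in x by 129 mm in y, centred.
- seat (a point): Where the carrier's origin belongs, with the carrier's axes along the drive's: 58 mm above the drive's origin, the plane of four aluminium bosses and two brass collars, 8 mm above the floor inside. The drive's walls rise 48 mm above this plane.
- pin_upper (a point): Tip of the upper locating pin, at (+62, +36, +21) mm in the seat's frame. Both pins: fixed, steel, 8 mm across, 21 mm high above the seat, the last 7 mm conical.
- pin_lower (a point): Tip of the lower locating pin, at (-62, -10, +21) mm in the seat's frame.
- cover (a joint): Angle of the drive's hinged front cover, rad: 0 fully shut, flat on the walls; starts at 1.9 to 2.15, standing open and leaning outward on the drive's left; stop at 2.2. The hinge is stiff: the cover stays where it is left; about 3 N at the free edge move it. It can be pushed shut on its outer face with closed fingers. It does not shut over a carrier that is not home.
- cover_hinge (a point): Middle of the cover's hinge line, at (0, +67.5, +48) mm in the seat's frame; the line runs along the drive's x. The point turns with the cover (the drive's axes when shut). The cover, a blue plate 230 mm along x, reaches 135 mm along the point's -y, inner face at z = 0, outer face at z = 4 mm. Two inside ribs, 42 mm long, 104 mm from the hinge, stand at x = +62 and -62 mm.
- cover_tab (a point): Middle of the black finger tab (70 mm along x) on the cover's outer face; it reaches 12 mm beyond the free edge. At (0, -141, +4) mm in the cover_hinge frame. The open cover's top corner stands up to 350 mm above the bench: carry things over it or round it.
- tray: Black antistatic tray, fixed, 212 x 155 mm outside, 18 mm high, 4 mm walls and floor. Origin: centre of its underside; x along its length.
- cradle: Blue sloped steel cradle that carries the drive, fixed on the bench, 260 x 134 mm. Origin on the bench under its middle; x points away from the robot, up the slope.
- terminal_rail: Bystander: steel mounting rail 200 x 35 mm with grey and blue terminal blocks, 44 mm high, loose. Origin: centre of its underside; x along the rail.
- screwdriver: Bystander: screwdriver with an orange handle, 200 mm long, lying on the bench to the left of the cradle's far end. Origin at its middle on the bench; x along it, towards the blade.
- contactor: Bystander: grey and black contactor, 80 x 45 mm, 86 mm high, standing to the right of the cradle's far end. Origin: centre of its underside.
Not all that is in view belongs to the job. Several things look just like the carrier: the one meant starts farthest from the robot's base.

How it is judged:
By the outcome, as a careful person would: the job done as asked, in the order asked, and still so for the second after the job is handed in, with the robot touching nothing.
It also fails if it takes over 67 s, if anything falls off the work surface, if the arm or the gripper's body presses on something with over 40 N, if the wrist force passes 120 N, or if a joint passes its speed limit or range.

## Working session

There is one attempt and no reset: what is moved stays moved. The work goes in short steps, Python scripts to look and compute and a tool call to move; the robot and the scene stay as the last step left them, time stands still between calls to the robot, and variables do not carry over. Pictures are saved under pics/ and viewed, about 8 in all and at most 12, crops included, and the job is handed in when it is done.

Besides the shell and the picture viewer there is one more tool, called after "Request:" by a JSON object that holds its "method" and its "body". step_arm: Moves the arm, as the interface text tells. Its arguments: {"type":"object","properties":{"plan":{"type":"string"},"grip_force":{"type":"number"}},"required":["plan"]}

```bash
ls; mkdir -p pics
python3 - <<'E'
from rig import readout,cams,spotter,ctrl
import cv2,numpy as np
print(readout.sense(),ctrl.hold_point_z)
for n in("side","top"):
    p,d=cams.capture(n);print(n,cams.camera_info(n))
    cv2.imwrite(f"pics/{n}0.png",p[:,:,::-1]);np.savez(f"pics/{n}0.npz",p=p,d=d)
    for t in("carrier","drive","cover","tray","cradle"):
        for r in spotter.regions_of(n,t): print(n,t,round(r["conf"],2),np.round(r["extent"]),r["pixels"].sum())
E
```

```text
pics
{'time_s': 0.0, 'joints': array([-1.43338493e+00,  3.13459879e-01,  1.49844194e+00,  1.05062980e-05,
        1.33100295e+00, -2.23397824e-01]), 'dq': array([-0.00039998, -0.00170964, -0.00065444, -0.0003549 ,  0.00090517,
        0.00067853]), 'tau': array([-1.46029364e-03, -4.12271082e+01, -2.59743422e+01, -2.29360903e-04,
        4.20529468e-03, -9.18942959e-06]), 'eef_pos': array([ 185.2973681 , -490.93618061,  230.72819379]), 'ee_rot': array([-6.55232550e-04,  9.83771188e-01,  1.79426364e-01,  3.32946630e-05]), 'force': array([-0.81751957,  0.01808271,  0.27171043]), 'wrist_torque': array([ 0.01463883,  0.045136  , -0.01668262]), 'grip_width': 0.9999243528566651} 18.700000000000003
side {'vfov': 57.16734249091948, 'cx': 252.16287452423902, 'cy': 190.99768226708804, 'k1': -0.04507304194227528, 'rvec': array([ 1.73595245,  1.69156536, -0.79686441]), 'tvec': array([ -33.24919689, -198.79427503, 1447.58057513])}
side carrier 0.91 [326. 167.  26.  25.] 604
side carrier 0.89 [276. 198.  42.  38.] 895
side carrier 0.68 [188. 205.  38.  36.] 745
side carrier 0.68 [122. 233.  20.  54
[... 267 characters left out ...]
side cradle 0.71 [237. 226.  83. 154.] 5917
top {'vfov': 44.20637422572599, 'cx': 248.75766746464103, 'cy': 191.29772410559002, 'k1': -0.15695985363870082, 'rvec': array([ 2.20448   , -2.13868175,  0.12548994]), 'tvec': array([ -15.24936224,  453.67957286, 1412.55045312])}
top carrier 0.87 [214. 220.  46.  50.] 1470
top carrier 0.7 [307. 219.  53.  41.] 1202
top carrier 0.63 [140. 194.  42.  53.] 1423
top carrier 0.61 [145. 278.  44.  59.] 1588
top carrier 0.32 [371. 183.  23.  65.] 933
top drive 0.76 [254. 151.  74. 106.] 6334
top cover 0.93 [229. 158.  28.  95.] 1955
top tray 0.71 [141. 193.  68.  78.] 1853
top tray 0.43 [138. 192.  39.  52.] 1512
top cradle 0.81 [252. 148.  78. 107.] 6299
```

```bash
cat > h.py <<'E'
import numpy as np,cv2
from scipy.spatial.transform import Rotation as R
from rig import readout,cams,spotter
def cam(n):
    i=cams.camera_info(n); return i,192/np.tan(np.radians(i['vfov']/2)),cv2.Rodrigues(i['rvec'])[0],np.array(i['tvec'])
def cloud(n,d):
    i,f,Rm,t=cam(n); v,u=np.mgrid[:384,:512].astype(float)
    X=(u-i['cx'])/f;Y=(v-i['cy'])/f; x,y=X.copy(),Y.copy()
    for _ in range(15):
        s=1+i['k1']*(x*x+y*y); x,y=X/s,Y/s
    P=np.stack([x*d,y*d,d],-1)
    W=(P-t)@Rm; W[d<=0]=np.nan; return W
def proj(n,W):
    i,f,Rm,t=cam(n); c=np.atleast_2d(W)@Rm.T+t; x=c[:,:2]/c[:,2:]
    s=1+i['k1']*(x**2).sum(1,keepdims=True); return x*s*f+[i['cx'],i['cy']]
def load(n,k):
    z=np.load(f"pics/{n}{k}.npz"); return z['p'],z['d'],cloud(n,z['d'])
def snap(n,k):
    p,d=cams.capture(n); np.savez(f"pics/{n}{k}.npz",p=p,d=d); cv2.imwrite(f"pics/{n}{k}.png",p[:,:,::-1]); return p,d,cloud(n,d)
E
python3 - <<'E'
from h import *
for n in("side","top"):
    p,d,W=load(n,0)
    for r in spotter.regions_of(n,"carrier")+spotter.regions_of(n,"tray"):
        q=W[r["pixels"]];print(n,round(r["conf"],2),np.round(r["extent"]),np.nanmedian(q,0).round(),np.nanpercentile(q,[2,98],axis=0).round().tolist())
a=cv2.imread("pics/top0.png")[70:340,70:450]; cv2.imwrite("pics/c0.png",cv2.resize(a,None,fx=2.1,fy=2.1,interpolation=cv2.INTER_CUBIC))
a=cv2.imread("pics/side0.png")[110:330,90:450]; cv2.imwrite("pics/c1.png",cv2.resize(a,None,fx=2.2,fy=2.2,interpolation=cv2.INTER_CUBIC))
E
```

```text
side 0.91 [326. 167.  26.  25.] [201. 306.   5.] [[112.0, 257.0, -1.0], [256.0, 353.0, 39.0]]
side 0.89 [276. 198.  42.  38.] [381. 106.   8.] [[290.0, 49.0, 2.0], [439.0, 167.0, 41.0]]
side 0.68 [188. 205.  38.  36.] [ 370. -182.   12.] [[290.0, -249.0, 2.0], [436.0, -134.0, 42.0]]
side 0.68 [122. 233.  20.  54.] [ 523. -360.   39.] [[429.0, -395.0, 5.0], [589.0, -335.0, 46.0]]
side 0.57 [352. 215.  34.  37.] [455. 331.  11.] [[369.0, 285.0, 6.0], [513.0, 379.0, 45.0]]
side 0.49 [236. 206.  83. 109.] [663. -27. 178.] [[449.0, -103.0, 70.0], [706.0, 78.0, 298.0]]
side 0.65 [349. 217.  53.  57.] [469. 328.   5.] [[331.0, 241.0, 2.0], [561.0, 422.0, 20.0]]
top 0.87 [214. 220.  46.  50.] [362. 106.   7.] [[296.0, 45.0, -1.0], [435.0, 164.0, 40.0]]
top 0.7 [307. 219.  53.  41.] [ 371. -175.    7.] [[331.0, -261.0, -2.0], [432.0, -116.0, 43.0]]
top 0.63 [140. 194.  42.  53.] [434. 333.  11.] [[366.0, 286.0, 2.0], [506.0, 384.0, 45.0]]
top 0.61 [145. 278.  44.  59.] [183. 305.   6.] [[106.0, 252.0, -2.0], [255.0, 360.0, 41.0]]
top 0.32 [371. 183.  23.  65.] [ 487. -367.   40.] [[403.0, -403.0, 3.0], [585.0, -339.0, 50.0]]
top 0.71 [141. 193.  68.  78.] [458. 312.   5.] [[339.0, 238.0, -2.0], [553.0, 420.0, 21.0]]
top 0.43 [138. 192.  39.  52.] [435. 334.  10.] [[364.0, 284.0, 2.0], [509.0, 386.0, 44.0]]
```

View pics/c0.png

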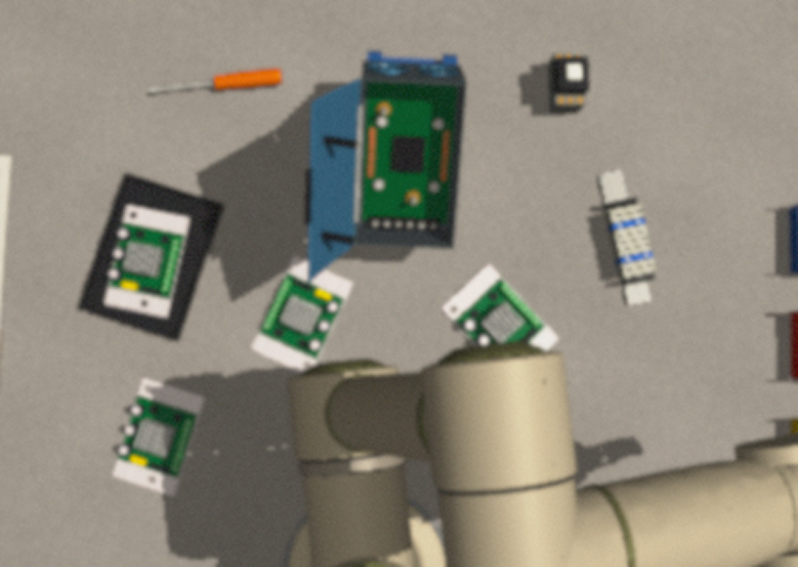

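View pics/c1.png

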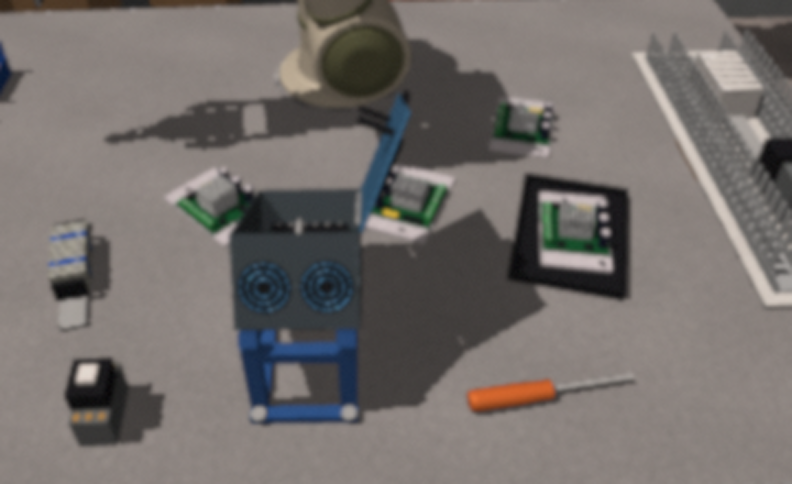

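The target carrier is in the tray, at about crop-top (145,258), world (437,334). At 550 mm it is the farthest of the look-alikes. The drive is at crop-top (410,160), with brass collars at about (384,108) and (413,198). Its blue cover stands open on the left.

Next I'll measure the carrier and drive poses, and check what the control module documents, because the plan rows have no tilt.

Request:
{"method": "step_arm", "body": {"plan": "0 0 -5 0 100; 0 0 -10 0 100; 0 0 -10 0 100"}}

```text
time_s: 1.25
eef_pos: [185.6, -492.6, 337.9]
ee_rot: [0.006, 0.984, 0.18, -0.0]
force: [0.0, 0.1, -0.7]
grip_width: 1.001
```

Request:
{"method": "step_arm", "body": {"plan": "52.8 -68.7 -4 -59 100; 52.8 -68.7 -4 -59 100; 52.8 -68.7 -4 -59 100; 52.8 -68.7 -4 -59 100; 52.8 -68.7 -4 -59 100; 52.8 -68.7 -4 -59 100; 52.8 -68.7 -4 -59 100; 52.8 -68.7 -4 -59 100; 52.8 -68.7 -4 -59 100; 52.8 -68.7 -4 -59 100"}}

```text
time_s: 2.25
eef_pos: [330.2, -11.2, 354.6]
ee_rot: [0.0, 0.768, 0.64, 0.0]
force: [1.8, -0.9, 0.1]
grip_width: 1.002
```

Request:
{"method": "step_arm", "body": {"plan": "36.1 4.3 0 0 100; 36.1 4.3 0 0 100; 36.1 4.3 0 0 100; 36.1 4.3 0 0 100; 36.1 4.3 0 0 100; 36.1 4.3 0 0 100; 36.1 4.3 0 0 100; 36.1 4.3 0 0 100; 36.1 4.3 0 0 100"}}

```text
time_s: 3.15
eef_pos: [437.3, 335.7, 353.0]
ee_rot: [-0.0, 0.767, 0.642, -0.001]
force: [0.0, -0.8, 0.3]
grip_width: 0.998
```

Request:
{"method": "step_arm", "body": {"plan": "29.7 26.8 0 0 100; 29.7 26.8 0 0 100; 29.7 26.8 0 0 100; 29.7 26.8 0 0 100; 29.7 26.8 0 0 100; 29.7 26.8 0 0 100; 29.7 26.8 0 0 100; 29.7 26.8 0 0 100"}}

```text
time_s: 3.95
eef_pos: [608.7, 465.2, 303.1]
ee_rot: [0.001, 0.768, 0.64, 0.016]
force: [-0.0, 0.1, 1.3]
grip_width: 1.001
```

```bash
python3 -c "
from h import *
s=readout.sense();print(s['joints'].round(3),s['eef_pos'].round(1),R.from_quat(s['ee_rot'],scalar_first=True).as_matrix().round(3))"
```

```text
[0.499 0.99  0.187 0.005 1.933 0.681] [608.7 465.2 303.1] [[ 0.18   0.983  0.025]
 [ 0.983 -0.18   0.019]
 [ 0.023  0.022 -1.   ]]
```

Request:
{"method": "step_arm", "body": {"plan": "-7.4 -6.7 0 0 100; -7.4 -6.7 0 0 100; -7.4 -6.7 0 0 100; -7.4 -6.7 0 0 100"}}

```text
time_s: 4.35
eef_pos: [526.3, 403.1, 301.6]
ee_rot: [0.001, 0.768, 0.64, 0.016]
force: [0.3, 0.8, 0.3]
grip_width: 0.999
```

```bash
python3 -c "
from h import *
s=readout.sense();print(s['joints'].round(4),s['eef_pos'].round(1),R.from_quat(s['ee_rot'],scalar_first=True).as_matrix().round(3))"
```

```text
[0.4753 0.5928 0.9016 0.0051 1.6165 0.656 ] [526.3 403.1 301.6] [[ 0.179  0.984  0.025]
 [ 0.984 -0.18   0.019]
 [ 0.023  0.021 -1.   ]]
```

Request:
{"method": "step_arm", "body": {"plan": "-33.4 -30.1 0 0 100; -33.4 -30.1 0 0 100; -33.4 -30.1 0 0 100; -33.4 -30.1 0 0 100; -33.4 -30.1 0 0 100; -33.4 -30.1 0 0 100; -33.4 -30.1 0 0 100; -33.4 -30.1 0 0 100; -33.4 -30.1 0 0 100; -33.4 -30.1 0 0 100"}}

```text
time_s: 5.35
eef_pos: [170.5, 128.8, 288.0]
ee_rot: [0.005, 0.769, 0.639, 0.02]
force: [1.8, 0.6, 0.2]
grip_width: 0.997
```

```bash
cat > st.py <<'E'
from h import *
s=readout.sense();M=R.from_quat(s['ee_rot'],scalar_first=True).as_matrix()
print(s['time_s'],s['joints'].round(4),s['eef_pos'].round(1),s['force'].round(1),s['grip_width'].round(3));print(M.round(4))
E
python3 st.py
```

```text
Traceback (most recent call last):
  File "st.py", line 3, in <module>
    print(s['time_s'],s['joints'].round(4),s['eef_pos'].round(1),s['force'].round(1),s['grip_width'].round(3));print(M.round(4))
                                                                                     ^^^^^^^^^^^^^^^^^^^^^
AttributeError: 'float' object has no attribute 'round'
```

```bash
sed -i "s/s\['grip_width'\].round(3)/round(s['grip_width'],3)/" st.py; python3 st.py
```

```text
5.35 [ 0.0485 -0.5547  2.1062  0.0161  1.5528  0.233 ] [170.5 128.8 288. ] [1.8 0.6 0.2] 0.997
[[ 0.183   0.9824  0.0365]
 [ 0.9828 -0.1837  0.0178]
 [ 0.0242  0.0326 -0.9992]]
```

```bash
cat > meas.py <<'E'
from h import *
from scipy.optimize import least_squares
def avg(n,k,N=5):
    P=[];D=[]
    for _ in range(N):
        p,d=cams.capture(n);P.append(p.astype(float));d=d.copy();d[d<=0]=np.nan;D.append(d)
    p=np.mean(P,0).round().astype(np.uint8);d=np.nan_to_num(np.nanmedian(D,0))
    np.savez(f"pics/{n}{k}.npz",p=p,d=d);return p,d,cloud(n,d)
H=115;V=67.5
rects=[] # (center, half extents) axis aligned, one half=0
for s in(1,-1):
    rects+=[((s*H,0,53),(0,V,53)),((0,s*V,53),(H,0,53)),((s*112,0,78),(0,64.5,28)),((0,s*64.5,78),(112,0,28)),
            ((s*113.5,0,106),(1.5,V,0)),((0,s*66,106),(H,1.5,0))]
rects+=[((0,0,50),(112,64.5,0))]
def dist(q):
    return np.min([np.linalg.norm(np.maximum(np.abs(q-c)-h,0),axis=1) for c,h in rects],0)
def Rd(yaw,pitch=-np.pi/6,roll=0): return R.from_euler('ZYX',[yaw,pitch,roll]).as_matrix()
def fitdrive(q,x0):
    def f(v): return dist((q-v[:3]*100)@Rd(v[3]))
    for c in(25,12,7):
        k=f(x0)<c; s=least_squares(lambda v:dist((q[k]-v[:3]*100)@Rd(v[3])),x0,loss='soft_l1',f_scale=2);x0=s.x
    return x0,k.sum(),np.abs(s.fun).mean()
def rect(n,p,O,M,xs,ys,res):
    """view of plane through O with axes M[:,0] (up), M[:,1] (left)"""
    gx=np.arange(xs[1],xs[0],-res);gy=np.arange(ys[1],ys[0],-res)
    X,Y=np.meshgrid(gx,gy,indexing='ij')
    uv=proj(n,(O+X[...,None]*M[:,0]+Y[...,None]*M[:,1]).reshape(-1,3)).reshape(*X.shape,2).astype(np.float32)
    return cv2.remap(p,uv[...,0],uv[...,1],cv2.INTER_CUBIC)
E
python3 - <<'E'
from meas import *
im=[]
for n in("top","side"):
    p,d,W=avg(n,1)
    k=(W[...,0]>400)&(W[...,0]<760)&(abs(W[...,1])<130)&(W[...,2]>60)&(W[...,2]<330)
    blue=(p[...,2].astype(int)-p[...,0]>45); q=W[k&~blue]
    print(n,len(q),*fitdrive(q,np.array([6.0,-.1,1.2,0.])))
    c=rect(n,p,np.array([437,337,8.]),Rd(np.radians(-10),0),(-85,85),(-60,60),.5);im.append(c)
a=np.hstack([i for i in im]);cv2.imwrite("pics/car1.png",cv2.resize(a,None,fx=1.5,fy=1.5)[:,:,::-1])
E
```

```text
top 4738 [ 5.84284552 -0.14286695  1.28002836  0.03330726] 1138 2.5832647286275425
side 4263 [ 6.06246345 -0.35612401  0.85354957 -0.01676937] 3681 0.9672059162805775
```

View pics/car1.png

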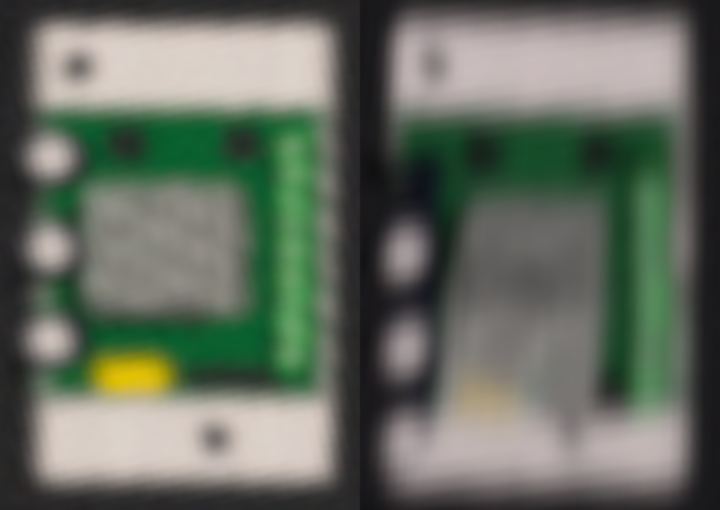

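Rectified view (3 px/mm): the holes are at (78,67) and (213,438). That puts the carrier origin at about (437.5,336) with yaw -10.4°, and the plate edges agree from both cameras. The two drive fits disagree, so I'll refit with multiple starts.

Run:
```python
from meas import *
Q=[]
for n in("top","side"):
    p,d,W=load(n,1)
    k=(W[...,0]>400)&(W[...,0]<760)&(abs(W[...,1])<140)&(W[...,2]>60)&(W[...,2]<330)
    blue=(p[...,2].astype(int)-p[...,0]>30); q=W[k&~blue];Q.append(q)
Q.append(np.vstack(Q))
for n,q in zip(("top","side","both"),Q):
    best=[]
    for x in(5.7,6.0,6.3):
      for y in(-.4,0):
        for z in(.8,1.2,1.6):
          x0=np.array([x,y,z,0.])
          f=lambda v:np.minimum(dist((q[::3]-v[:3]*100)@Rd(v[3])),10)
          s=least_squares(f,x0,diff_step=1e-3); best.append((s.cost,s.x))
    best.sort(key=lambda t:t[0]); s=fitdrive(q,best[0][1]);print(n,len(q),best[0],s)
    if n!="side":
        v=s[0]; p=load("top",1)[0]
        a=rect("top",p,v[:3]*100+Rd(v[3])@[0,0,58],Rd(v[3]),(-125,125),(-85,85),.5); cv2.imwrite(f"pics/dr_{n}.png",a[:,:,::-1])
a=np.hstack([cv2.imread("pics/dr_top.png"),cv2.imread("pics/dr_both.png")]);cv2.imwrite("pics/dr.png",a)
```

```text
top 4440 (np.float64(9069.620191122422), array([ 6.11814982, -0.37374749,  0.83993199, -0.01025031])) (array([ 6.11409111, -0.37620741,  0.83403155, -0.01305531]), np.int64(4031), np.float64(1.5425246309897807))
side 3606 (np.float64(5782.322875240954), array([ 6.05756657, -0.3760276 ,  0.86014372, -0.01483384])) (array([ 6.06381005, -0.37640254,  0.84757524, -0.01521046]), np.int64(3300), np.float64(0.822545124159303))
both 8046 (np.float64(16144.016413446887), array([ 6.08364884, -0.37368677,  0.82283169, -0.01189552])) (array([ 6.08394185, -0.3758338 ,  0.81742976, -0.01340412]), np.int64(7241), np.float64(1.2030870218163519))
```

View pics/dr.png

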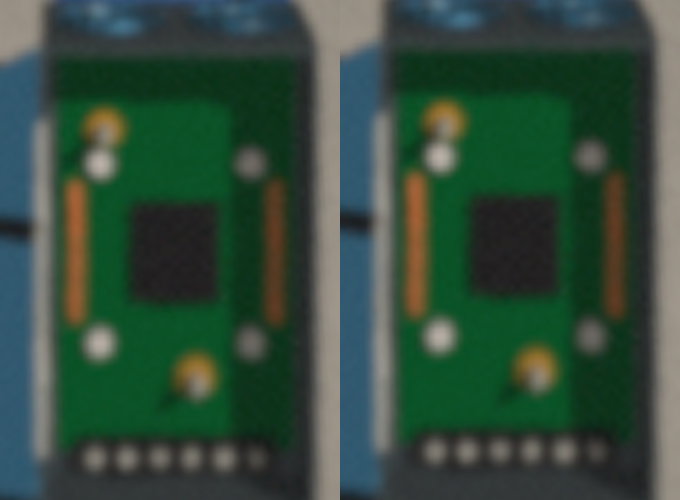

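Both fits now agree on the drive: origin about (608,-38,82), yaw about -0.8°. The collars at (104,128) and (196,375) and the bosses suggest y is about 2.5 mm lower. That's enough to pick the carrier.

Request:
{"method": "step_arm", "body": {"plan": "25 22 16.1 0 100; 25 22 16.1 0 100; 25 22 16.1 0 100; 25 22 16.1 0 100; 25 22 16.1 0 100; 25 22 16.1 0 100; 25 22 16.1 0 100; 25 22 16.1 0 100; 25 22 16.1 0 100; 25 22 16.1 0 100"}}

```text
time_s: 6.85
eef_pos: [437.5, 339.8, 134.3]
ee_rot: [0.0, 0.768, 0.641, 0.014]
force: [-0.8, -0.7, 0.1]
grip_width: 0.998
```

```bash
python3 st.py
```

```text
6.85 [0.446  0.4536 1.5621 0.0068 1.0987 0.6227] [437.5 339.8 134.3] [-0.8 -0.7  0.1] 0.998
[[ 0.1785  0.9837  0.0219]
 [ 0.9837 -0.1789  0.0172]
 [ 0.0208  0.0185 -0.9996]]
```

Request:
{"method": "step_arm", "body": {"plan": "-0.58 -0.12 4 0 100; -0.58 -0.12 8 0 100; -0.58 -0.12 10.5 0 100; -0.58 -0.12 12.1 0 100; -0.58 -0.12 12.1 0 100; -0.58 -0.12 12.1 0 100"}}

```text
time_s: 7.45
eef_pos: [438.7, 336.5, 15.1]
ee_rot: [0.001, 0.768, 0.641, 0.015]
force: [-0.2, 0.9, -0.4]
grip_width: 1.001
```

Request:
{"method": "step_arm", "body": {"plan": "0 0 0 0 60; 0 0 0 0 40; 0 0 0 0 20; 0 0 0 0 20; 0 0 0 0 20; 0 0 0 0 20; 0 0 0 0 20", "grip_force": 60}}

```text
time_s: 8.15
eef_pos: [438.9, 336.6, 14.8]
ee_rot: [0.001, 0.768, 0.64, 0.015]
force: [-0.6, -1.0, 5.8]
grip_width: 0.455
```

Request:
{"method": "step_arm", "body": {"plan": "0 0 -0.7 0 20; 0 0 -2.5 0 20; 0 0 -6 0 20; 0 0 -10 -4 20; 0 0 -14 -9.5 20; 0 0 -18 -9.5 20; 0 0 -22 -9.5 20; 0 0 -26 -9.5 20; 0 0 -30 -9.5 20; 0 0 -34 -9.5 20"}}

```text
time_s: 9.15
eef_pos: [429.8, 330.0, 355.1]
ee_rot: [0.002, 0.712, 0.702, 0.014]
force: [0.5, 0.6, -5.1]
grip_width: 0.457
```

```bash
python3 st.py
```

```text
9.15 [0.4354 0.2834 1.2206 0.0064 1.6102 0.4502] [429.8 330.  355.1] [ 0.5  0.6 -5.1] 0.457
[[ 0.0142  0.9997  0.0222]
 [ 0.9997 -0.0146  0.0173]
 [ 0.0176  0.0219 -0.9996]]
```

Request:
{"method": "step_arm", "body": {"plan": "0 3 -8 0 20; -5 5 -11.5 0 20; -22.5 17 -11.5 0 20; -22.5 17 -11.5 0 20; -22.5 17 -11.5 0 20; -22.5 17 -11.5 0 20; -22.5 17 -11.5 0 20; -22.5 17 -11.5 0 20; -22.5 17 -11.5 0 20; -22.5 17 -11.5 0 20"}}

```text
time_s: 10.15
eef_pos: [594.1, 101.7, 468.6]
ee_rot: [0.002, 0.712, 0.702, 0.015]
force: [0.3, 0.2, -5.4]
grip_width: 0.457
```

```bash
python3 st.py
```

```text
10.15 [-0.0328  0.4978  0.6255  0.0208  1.996  -0.0106] [594.1 101.7 468.6] [ 0.3  0.2 -5.4] 0.457
[[ 0.0132  0.9997  0.0228]
 [ 0.9997 -0.0136  0.0182]
 [ 0.0185  0.0226 -0.9996]]
```

Request:
{"method": "step_arm", "body": {"plan": "0 60 -50 0 20; 0 60 -50 0 20; 0 60 -50 0 20; 0 60 -50 0 20; 0 60 -50 0 20; 0 60 -50 0 20; 0 60 -50 0 20; 0 60 -50 0 20; 0 60 -50 0 20; 0 60 -50 0 20"}}

```text
time_s: 11.15
eef_pos: [638.4, 64.6, 500.4]
ee_rot: [0.01, 0.712, 0.702, 0.025]
force: [0.1, -1.1, -4.8]
grip_width: 0.455
```

```bash
python3 st.py
```

```text
11.15 [-0.0916  0.7037  0.1877  0.0311  2.2028 -0.0579] [638.4  64.6 500.4] [ 0.1 -1.1 -4.8] 0.455
[[ 0.0141  0.9987  0.0492]
 [ 0.9997 -0.0152  0.0207]
 [ 0.0214  0.0489 -0.9986]]
```

Request:
{"method": "step_arm", "body": {"plan": "10 60 -50 0 20; 10 60 -50 0 20"}}

```text
time_s: 11.35
eef_pos: [641.6, 68.3, 505.0]
ee_rot: [0.019, 0.712, 0.701, 0.036]
force: [-0.1, -0.1, -4.5]
grip_width: 0.46
```

Request:
{"method": "step_arm", "body": {"plan": "10 60 -50 0 20; 10 60 -50 0 20"}}

```text
time_s: 11.55
eef_pos: [643.5, 71.2, 510.6]
ee_rot: [0.027, 0.711, 0.701, 0.046]
force: [0.9, 0.0, -4.6]
grip_width: 0.46
```

Request:
{"method": "step_arm", "body": {"plan": "10 60 -50 0 20; 10 60 -50 0 20; 10 60 -50 0 20; 10 60 -50 0 20"}}

```text
time_s: 11.95
eef_pos: [642.2, 74.9, 519.1]
ee_rot: [0.034, 0.711, 0.7, 0.056]
force: [-0.9, -0.2, -5.1]
grip_width: 0.458
```

```bash
python3 st.py
```

```text
11.95 [-0.0808  0.6762  0.1876  0.048   2.1521 -0.0368] [642.2  74.9 519.1] [-0.9 -0.2 -5.1] 0.458
[[ 0.0132  0.9917  0.1276]
 [ 0.9994 -0.0171  0.0299]
 [ 0.0318  0.1272 -0.9914]]
```

Request:
{"method": "step_arm", "body": {"plan": "-6 60 -45 0 20; -6 60 -45 0 20"}}

```text
time_s: 12.15
eef_pos: [646.9, 57.6, 524.7]
ee_rot: [0.043, 0.71, 0.699, 0.067]
force: [-0.1, 0.3, -5.2]
grip_width: 0.456
```

Request:
{"method": "step_arm", "body": {"plan": "-6 60 -45 0 20; -6 60 -45 0 20"}}

```text
time_s: 12.35
eef_pos: [649.8, 42.2, 531.1]
ee_rot: [0.052, 0.71, 0.698, 0.077]
force: [0.6, 0.5, -4.4]
grip_width: 0.461
```

Request:
{"method": "step_arm", "body": {"plan": "-6 60 -45 0 20; -6 60 -45 0 20"}}

```text
time_s: 12.55
eef_pos: [651.2, 28.8, 538.7]
ee_rot: [0.061, 0.709, 0.697, 0.088]
force: [0.7, 0.2, -5.1]
grip_width: 0.455
```

Request:
{"method": "step_arm", "body": {"plan": "-6 60 -40 0 20; -6 60 -40 0 20"}}

```text
time_s: 12.75
eef_pos: [655.1, 16.4, 543.7]
ee_rot: [0.07, 0.708, 0.696, 0.098]
force: [-0.2, -0.0, -4.0]
grip_width: 0.458
```

Request:
{"method": "step_arm", "body": {"plan": "-6 60 -40 0 20; -6 60 -40 0 20"}}

```text
time_s: 12.95
eef_pos: [657.5, 5.0, 550.0]
ee_rot: [0.08, 0.707, 0.695, 0.108]
force: [-0.2, 0.7, -5.3]
grip_width: 0.456
```

```bash
python3 st.py
```

```text
12.95 [-0.2059  0.6359  0.1872  0.1025  2.0622 -0.1289] [657.5   5.  550. ] [-0.2  0.7 -5.3] 0.456
[[ 0.0114  0.9646  0.2635]
 [ 0.9991 -0.0219  0.0371]
 [ 0.0416  0.2629 -0.9639]]
```

Request:
{"method": "step_arm", "body": {"plan": "-18 8 -5 0 20; -18 8 -5 0 20; -18 8 -5 0 20; -18 8 -5 0 20"}}

```text
time_s: 13.35
eef_pos: [653.4, -135.4, 543.6]
ee_rot: [0.089, 0.707, 0.693, 0.114]
force: [-0.2, 0.3, -4.7]
grip_width: 0.455
```

Request:
{"method": "step_arm", "body": {"plan": "-16 60 -40 0 20; -16 60 -40 0 20"}}

```text
time_s: 13.55
eef_pos: [652.5, -141.8, 552.9]
ee_rot: [0.102, 0.705, 0.691, 0.123]
force: [0.2, 0.2, -4.2]
grip_width: 0.458
```

Request:
{"method": "step_arm", "body": {"plan": "-16 60 -35 0 20; -16 60 -35 0 20"}}

```text
time_s: 13.75
eef_pos: [654.2, -149.3, 559.0]
ee_rot: [0.114, 0.703, 0.69, 0.132]
force: [-0.6, -0.3, -4.8]
grip_width: 0.459
```

Request:
{"method": "step_arm", "body": {"plan": "-16 60 -35 0 20; -16 60 -35 0 20"}}

```text
time_s: 13.95
eef_pos: [654.6, -157.5, 565.7]
ee_rot: [0.126, 0.702, 0.687, 0.14]
force: [0.3, 0.6, -5.2]
grip_width: 0.458
```

```bash
python3 st.py
```

```text
13.95 [-0.4812  0.6239  0.1872  0.2033  1.9912 -0.3448] [ 654.6 -157.5  565.7] [ 0.3  0.6 -5.2] 0.458
[[ 0.0169  0.9293  0.3688]
 [ 0.9996 -0.0243  0.0153]
 [ 0.0232  0.3684 -0.9294]]
```

Request:
{"method": "step_arm", "body": {"plan": "-14 60 -30 0 20; -14 60 -30 0 20"}}

```text
time_s: 14.15
eef_pos: [658.1, -162.7, 570.7]
ee_rot: [0.138, 0.701, 0.684, 0.148]
force: [0.0, 0.2, -6.0]
grip_width: 0.456
```

Request:
{"method": "step_arm", "body": {"plan": "-14 60 -30 0 20; -14 60 -30 0 20"}}

```text
time_s: 14.35
eef_pos: [660.1, -167.2, 577.5]
ee_rot: [0.15, 0.699, 0.682, 0.156]
force: [-0.2, -0.0, -5.1]
grip_width: 0.455
```

Request:
{"method": "step_arm", "body": {"plan": "-14 60 -30 0 20; -14 60 -30 0 20"}}

```text
time_s: 14.55
eef_pos: [660.4, -171.2, 586.0]
ee_rot: [0.163, 0.697, 0.679, 0.164]
force: [-1.1, -0.1, -4.5]
grip_width: 0.462
```

Request:
{"method": "step_arm", "body": {"plan": "-14 60 -30 0 20; -14 60 -30 0 20"}}

```text
time_s: 14.75
eef_pos: [659.5, -174.7, 595.9]
ee_rot: [0.175, 0.695, 0.676, 0.172]
force: [0.5, 0.4, -5.5]
grip_width: 0.456
```

```bash
python3 st.py
```

```text
14.75 [-0.5167  0.593   0.1871  0.2411  1.9071 -0.3561] [ 659.5 -174.7  595.9] [ 0.5  0.4 -5.5] 0.456
[[ 0.0274  0.879   0.476 ]
 [ 0.9996 -0.0251 -0.0112]
 [ 0.002   0.4762 -0.8794]]
```

Request:
{"method": "step_arm", "body": {"plan": "48 -13 -2.5 0 20; 48 -13 -2.5 0 20; 48 -13 -2.5 0 20; 48 -13 -2.5 0 20; 48 -13 -2.5 0 20; 48 -13 -2.5 0 20; 48 -13 -2.5 0 20; 48 -13 -2.5 0 20; 48 -13 -2.5 0 20; 48 -13 -2.5 0 20"}}

```text
time_s: 15.75
eef_pos: [545.7, 308.7, 557.1]
ee_rot: [0.174, 0.695, 0.676, 0.172]
force: [0.5, -0.5, -5.2]
grip_width: 0.456
```

Request:
{"method": "step_arm", "body": {"plan": "23 53 -34 0 20; 23 53 -34 0 20; 23 53 -34 0 20; 23 53 -34 0 20"}}

```text
time_s: 16.15
eef_pos: [572.2, 321.9, 610.2]
ee_rot: [0.178, 0.692, 0.676, 0.182]
force: [0.3, 0.1, -6.1]
grip_width: 0.457
```

```bash
python3 st.py
```

```text
16.15 [ 0.4117  0.5684  0.1912 -0.2094  1.8982  0.3184] [572.2 321.9 610.2] [ 0.3  0.1 -6.1] 0.457
[[ 2.030e-02  8.708e-01  4.913e-01]
 [ 9.997e-01 -2.320e-02 -3.000e-04]
 [ 1.120e-02  4.912e-01 -8.710e-01]]
```

Request:
{"method": "step_arm", "body": {"plan": "23 53 -34 0 20; 23 53 -34 0 20"}}

```text
time_s: 16.35
eef_pos: [566.2, 318.3, 629.9]
ee_rot: [0.185, 0.687, 0.673, 0.201]
force: [-1.8, 0.0, -4.3]
grip_width: 0.457
```

```bash
python3 st.py
python3 - <<'E'
from meas import *
# carrier top surface view sanity: plane of plate from side/top clouds near tool
s=readout.sense();M=R.from_quat(s['ee_rot'],scalar_first=True).as_matrix();t=s['eef_pos']
for n in("top","side"):
    p,d,W=avg(n,2,4)
    L=(W-t)@M   # tool coords
    k=(abs(L[...,0])<56)&(abs(L[...,1])<84)&(L[...,2]>-8)&(L[...,2]<25)&(d>0)
    wh=k&(p.min(-1)>110); q=L[wh&(abs(L[...,1])>45)]
    c=q.mean(0);u,sv,v=np.linalg.svd(q-c);print(n,k.sum(),len(q),c.round(1),v[2].round(4),(sv[2]/np.sqrt(len(q))).round(2),cv2.minAreaRect(L[wh][:,:2].astype(np.float32)))
E
```

```text
16.35 [ 0.4093  0.5437  0.1865 -0.2056  1.8832  0.3145] [566.2 318.3 629.9] [-1.8  0.  -4.3] 0.457
[[ 0.0137  0.8504  0.5259]
 [ 0.9995 -0.0263  0.0164]
 [ 0.0278  0.5255 -0.8504]]
top 2256 1102 [-8.8 22.2  7.6] [-0.0204 -0.0117  0.9997] 0.95 ((-0.900970458984375, -0.103912353515625), (150.84317016601562, 98.16022491455078), 89.72634887695312)
side 1769 191 [ 2.3 70.7 12.8] [-0.0237 -0.039   0.999 ] 2.06 ((16.759214401245117, 14.534797668457031), (92.04762268066406, 148.06752014160156), 15.127779960632324)
```

Run:
```python
from meas import *
yaw=-.0135;M=Rd(yaw);O=np.array([608.4,-39.5,82.])
p,d,W=load("top",1)
L=(W-O)@M
hsv=cv2.cvtColor(p,cv2.COLOR_RGB2HSV).astype(int)
g=(hsv[...,0]>50)&(hsv[...,0]<85)&(hsv[...,1]>120)&(abs(L[...,0])<95)&(abs(L[...,1])<55)
print("floor z",np.nanpercentile(L[g][:,2],[10,50,90]).round(1),g.sum())
q=L[g];A=np.c_[q[:,:2],np.ones(len(q))];print("plane",np.linalg.lstsq(A,q[:,2],rcond=None)[0].round(4))
for n in("top","side"):
    Wn=load(n,1)[2];Ln=(Wn-O)@M
    k=(abs(Ln[...,0])<116)&(Ln[...,1]<-62)&(Ln[...,1]>-75)&(Ln[...,2]<95)&(Ln[...,2]>10)
    if k.any(): print(n,"right outer y",np.median(Ln[k][:,1]).round(1),k.sum())
    for s in(1,-1):
        k=(abs(Ln[...,0]-s*115)<8)&(abs(Ln[...,1])<60)&(Ln[...,2]<95)&(Ln[...,2]>60)
        if k.sum()>30: print(n,"end",s,np.median(Ln[k][:,0]).round(1),k.sum())
    k=(abs(Ln[...,2]-106)<6)&(abs(abs(Ln[...,1])-66)<4)|(abs(Ln[...,2]-106)<6)&(abs(abs(Ln[...,0])-113.5)<4); print(n,"rim z",np.median(Ln[k][:,2]).round(1),k.sum())
zf=np.median(q[:,2]); print("seat z by floor",zf+8)
for zs in(58,zf+8):
    im=rect("top",p,O+M@[0,0,zs],M,(-125,125),(-85,85),.25)
    h=cv2.cvtColor(im,cv2.COLOR_RGB2HSV).astype(int)
    for nm,m in(("brass",(h[...,0]<30)&(h[...,0]>17)&(h[...,1]>140)&(h[...,2]>110)),("white",(h[...,1]<70)&(h[...,2]>90))):
        m[:, :40]=0
        nn,lab,st,ce=cv2.connectedComponentsWithStats(m.astype(np.uint8))
        for i in range(1,nn):
            if 150<st[i,4]<4000: print(round(zs,1),nm,st[i,2:5],"x,y",round(125-ce[i,1]*.25,1),round(85-ce[i,0]*.25,1),"box",125-(st[i,1]+st[i,3]/2)*.25,85-(st[i,0]+st[i,2]/2)*.25)
```

```text
floor z [47.4 49.3 51.1] 1692
plane [-3.90000e-03 -3.20000e-03  4.93248e+01]
top right outer y -64.7 187
top end 1 116.4 156
top end -1 -112.0 193
top rim z 104.7 452
side right outer y -62.8 156
side end 1 114.5 778
side end -1 -112.8 487
side rim z 103.5 339
seat z by floor 57.30070254423772
58 brass [  65   47 1393] x,y 68.5 34.6 box 67.125 34.375
58 brass [ 35 276 869] x,y 3.9 46.2 box 3.0 49.125
58 brass [  62   41 1430] x,y -54.9 -11.1 box -55.625 -11.5
58 white [  45  102 3924] x,y 113.4 70.1 box 112.25 69.375
58 white [  39   38 1121] x,y 46.7 -38.1 box 46.75 -38.125
58 white [  33   38 1004] x,y -43.0 -38.5 box -43.0 -38.625
58 white [  37   42 1085] x,y -66.2 -11.6 box -66.25 -11.625
58 white [  38   41 1159] x,y -100.7 39.4 box -100.875 39.25
58 white [ 33  37 954] x,y -100.3 -8.7 box -100.375 -8.625
58 white [  38   41 1206] x,y -100.8 -25.1 box -100.875 -25.25
58 white [  38   39 1133] x,y -100.7 23.5 box -100.875 23.5
58 white [ 34  34 850] x,y -100.3 7.1 box -100.5 7.0
57.3 brass [  65   47 1401] x,y 68.3 34.6 box 66.875 34.375
57.3 brass [ 35 276 864] x,y 3.6 46.2 box 2.75 49.125
57.3 brass [  62   41 1430] x,y -55.2 -11.1 box -55.875 -11.5
57.3 white [  45  102 3955] x,y 113.3 70.1 box 112.25 69.375
57.3 white [  39   38 1126] x,y 46.5 -38.1 box 46.5 -38.125
57.3 white [  34   38 1003] x,y -43.3 -38.5 box -43.25 -38.75
57.3 white [  37   42 1085] x,y -66.5 -11.7 box -66.5 -11.875
57.3 white [  38   41 1159] x,y -101.0 39.4 box -101.125 39.25
57.3 white [  38   40 1134] x,y -101.0 23.5 box -101.25 23.5
57.3 white [ 33  37 959] x,y -100.6 -8.7 box -100.625 -8.875
57.3 white [  38   40 1199] x,y -101.1 -25.1 box -101.25 -25.25
57.3 white [ 33  34 849] x,y -100.5 7.1 box -100.75 6.875
```

```bash
cat > tgt.py <<'E'
from meas import *
import sys
S0=np.array([608.4,-39.5,82.])+Rd(-.0135)@[2.2,-1.1,57.3]
MD=Rd(-.0135)
ct=np.array([-.9,-.1,11.0])
# carrier axes in tool: down=(-.0204,-.0117,1)
dn=np.array([-.0204,-.0117,1]);dn/=np.linalg.norm(dn)
xc=np.array([0,1,0])-dn*dn[1];xc/=np.linalg.norm(xc);MC=np.c_[xc,np.cross(-dn,xc),-dn]
def go(h,dx=0,dy=0,twist=None):
    s=readout.sense();M=R.from_quat(s['ee_rot'],scalar_first=True).as_matrix();t=s['eef_pos']
    E=MD.T@M@MC; rv=R.from_matrix(E).as_rotvec(degrees=True)
    cur=MD.T@(t+M@ct-S0)
    tw=-rv[2] if False else 0
    goal=S0+MD@[dx,dy,h]
    print("carrier in seat frame",cur.round(2),"rot err deg",rv.round(2),"F(seat)",(MD.T@s['force']).round(1),"t",s['time_s'])
    for tw in(0,twist or 0):
        Mt=M@R.from_euler('z',tw,degrees=True).as_matrix()
        d=M.T@(goal-Mt@ct-t); print("twist",tw,"shift cm",(d/10).round(2))
if __name__=="__main__": print(S0.round(1)); go(*[float(a) for a in sys.argv[1:]])
E
python3 tgt.py 250 0 0 -1
```

```text
[581.6 -40.2 132.7]
carrier in seat frame [230.85 358.22 426.6 ] rot err deg [ 0.07 -0.74 -0.79] F(seat) [-2.3  0.3 -4.9] t 16.75
twist 0 shift cm [-36.5  -23.02  16.31]
twist -1.0 shift cm [-36.5  -23.02  16.31]
```

Request:
{"method": "step_arm", "body": {"plan": "-36.5 -23 16.3 -0.8 20; -36.5 -23 16.3 -0.8 20; -36.5 -23 16.3 -0.8 20; -36.5 -23 16.3 -0.8 20; -36.5 -23 16.3 -0.8 20; -36.5 -23 16.3 -0.8 20; -36.5 -23 16.3 -0.8 20; -36.5 -23 16.3 -0.8 20; -36.5 -23 16.3 -0.8 20; -36.5 -23 16.3 -0.8 20"}}

```text
time_s: 17.75
eef_pos: [454.4, -26.0, 368.1]
ee_rot: [0.186, 0.683, 0.678, 0.197]
force: [1.6, 0.3, -4.6]
grip_width: 0.458
```

Request:
{"method": "step_arm", "body": {"plan": "0 0 0 0 20; 0 0 0 0 20; 0 0 0 0 20"}}

```text
time_s: 18.05
eef_pos: [455.8, -24.3, 370.1]
ee_rot: [0.186, 0.683, 0.678, 0.198]
force: [-0.0, 0.3, -5.2]
grip_width: 0.457
```

```bash
python3 tgt.py 90; python3 st.py
```

```text
[581.6 -40.2 132.7]
carrier in seat frame [  9.75  13.55 257.55] rot err deg [ 0.03 -0.85  0.08] F(seat) [-2.6  0.3 -4.5] t 18.05
twist 0 shift cm [-1.7  -1.42 16.69]
twist 0 shift cm [-1.7  -1.42 16.69]
18.05 [-0.4539 -0.2188  1.7973  0.2775  1.081  -0.5185] [455.8 -24.3 370.1] [-0.   0.3 -5.2] 0.457
[[ 0.0013  0.8524  0.5229]
 [ 0.9999 -0.0101  0.0139]
 [ 0.0171  0.5228 -0.8523]]
```

Request:
{"method": "step_arm", "body": {"plan": "-1.7 -1.4 4 0 20; -1.7 -1.4 8 0 20; -1.7 -1.4 12 0 20; -1.7 -1.4 15 0 20; -1.7 -1.4 16.7 0 20; -1.7 -1.4 16.7 0 20; -1.7 -1.4 16.7 0 20; -1.7 -1.4 16.7 0 20"}}

```text
time_s: 18.85
eef_pos: [530.9, -38.9, 220.5]
ee_rot: [0.187, 0.682, 0.678, 0.198]
force: [-0.6, -0.2, -4.7]
grip_width: 0.456
```

```bash
python3 tgt.py 30
python3 - <<'E'
from tgt import *
s=readout.sense();M=R.from_quat(s['ee_rot'],scalar_first=True).as_matrix();t=s['eef_pos']
p,d,W=avg("top",3,4)
a=rect("top",p,S0,MD,(-130,130),(-85,85),.5)
b=rect("top",p,t+M@(ct-[0,0,4]),M@MC,(-130,130),(-85,85),.5)
cv2.imwrite("pics/hov.png",np.hstack([a,b])[:,:,::-1])
L=(W-t)@M
k=(abs(L[...,0])<56)&(abs(L[...,1])<84)&(L[...,2]>-5)&(L[...,2]<20)&(d>0)
wh=k&(p.min(-1)>90)&(abs(L[...,1])>45);q=L[wh];c=q.mean(0);v=np.linalg.svd(q-c)[2];print(len(q),c.round(1),v[2].round(4),cv2.minAreaRect(q[:,:2].astype(np.float32)))
E
```

```text
[581.6 -40.2 132.7]
carrier in seat frame [ 1.500e-01 -1.000e-02  9.038e+01] rot err deg [ 0.03 -0.89  0.09] F(seat) [-2.9 -0.2 -3.8] t 18.85
twist 0 shift cm [-0.12 -0.18  6.03]
twist 0 shift cm [-0.12 -0.18  6.03]
386 [-1.2 60.5  7.6] [ 0.0174  0.0356 -0.9992] ((-2.8132553100585938, 12.380596160888672), (126.54668426513672, 94.4050521850586), 87.67652130126953)
```

View pics/hov.png

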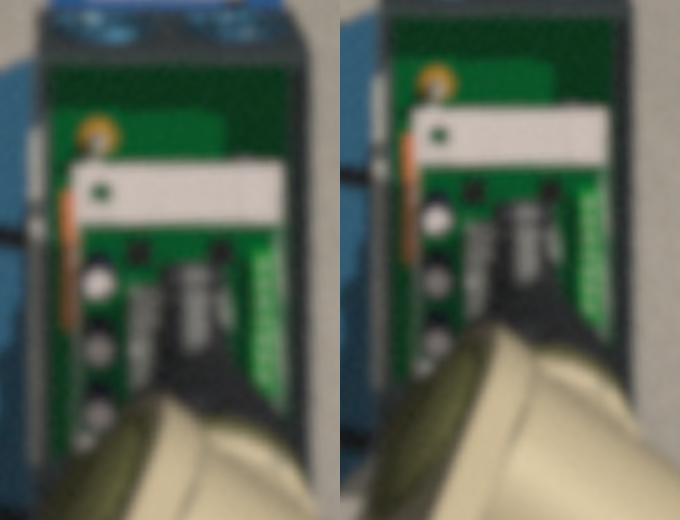

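Left panel: the upper collar is at (98,134), seat-frame (63,36). Right panel: the carrier's upper hole is at (440,135), carrier-frame (62.5,35). Both are within 1 mm of nominal, so I'll shift y by about +0.6 mm and descend.

Request:
{"method": "step_arm", "body": {"plan": "-0.06 -0.1 2.5 0 20; -0.06 -0.13 4.5 0 20; -0.06 -0.15 6 0 20; -0.06 -0.15 6.3 0 20; -0.06 -0.15 6.3 0 20; -0.06 -0.15 6.3 0 20"}}

```text
time_s: 19.65
eef_pos: [562.2, -39.1, 165.3]
ee_rot: [0.186, 0.683, 0.678, 0.198]
force: [0.1, -0.3, -5.5]
grip_width: 0.457
```

```bash
python3 tgt.py 14 .4 .6
```

```text
[581.6 -40.2 132.7]
carrier in seat frame [-0.37  0.22 26.95] rot err deg [ 0.02 -0.82  0.02] F(seat) [-2.7 -0.3 -4.9] t 19.65
twist 0 shift cm [0.01 0.04 1.3 ]
twist 0 shift cm [0.01 0.04 1.3 ]
```

Request:
{"method": "step_arm", "body": {"plan": "0.03 0.06 0.3 0 20; 0.03 0.06 0.6 0 20; 0.03 0.06 0.9 0 20; 0.03 0.06 1.1 0 20; 0.03 0.06 1.1 0 20; 0.03 0.06 1.1 0 20"}}

```text
time_s: 20.25
eef_pos: [568.3, -38.5, 155.3]
ee_rot: [0.186, 0.683, 0.678, 0.197]
force: [-0.4, 0.0, -4.9]
grip_width: 0.458
```

```bash
python3 tgt.py 10 .4 .6
```

```text
[581.6 -40.2 132.7]
carrier in seat frame [-0.09  0.9  15.15] rot err deg [ 0.05 -0.74  0.01] F(seat) [-2.8 -0.  -4. ] t 20.25
twist 0 shift cm [-0.04  0.04  0.52]
twist 0 shift cm [-0.04  0.04  0.52]
```

No contact force at h = 15 mm, with the plate around the pins' cones. Continuing down.

Request:
{"method": "step_arm", "body": {"plan": "-0.02 0.04 0.2 0 20; -0.02 0.04 0.4 0 20; -0.02 0.04 0.6 0 20; -0.02 0.04 0.6 0 20; -0.02 0.04 0.6 0 20"}}

```text
time_s: 20.75
eef_pos: [571.5, -38.6, 149.8]
ee_rot: [0.185, 0.683, 0.678, 0.197]
force: [-2.3, -2.2, -9.4]
grip_width: 0.456
```

```bash
python3 tgt.py 4 .4 .6
```

```text
[581.6 -40.2 132.7]
carrier in seat frame [-0.12  0.86  8.86] rot err deg [ 0.06 -0.68  0.01] F(seat) [-6.6 -2.3 -7. ] t 20.75
twist 0 shift cm [-0.04  0.04  0.49]
twist 0 shift cm [-0.04  0.04  0.49]
```

Request:
{"method": "step_arm", "body": {"plan": "-0.07 -0.06 0 0 20; -0.07 -0.06 0 0 20; -0.07 -0.06 0 0 20"}}

```text
time_s: 21.05
eef_pos: [571.3, -39.2, 150.1]
ee_rot: [0.185, 0.683, 0.678, 0.197]
force: [-1.5, -0.1, -8.2]
grip_width: 0.455
```

```bash
python3 tgt.py 4 0 0; python3 -c "
from h import *
s=readout.sense();print(s['wrist_torque'].round(2))"
```

```text
[581.6 -40.2 132.7]
carrier in seat frame [-0.14  0.27  9.21] rot err deg [ 0.06 -0.75  0.  ] F(seat) [-5.4 -0.1 -6.3] t 21.05
twist 0 shift cm [-0.04  0.    0.52]
twist 0 shift cm [-0.04  0.    0.52]
[0.09 1.08 0.02]
```

Request:
{"method": "step_arm", "body": {"plan": "0 -0.08 0.1 0 20; 0 -0.08 0.2 0 20; 0 -0.08 0.2 0 20"}}

```text
time_s: 21.35
eef_pos: [572.0, -39.4, 148.2]
ee_rot: [0.186, 0.683, 0.678, 0.198]
force: [0.2, 0.7, -5.4]
grip_width: 0.46
```

```bash
python3 tgt.py 4 -.5 0; python3 -c "
from h import *
s=readout.sense();print(s['wrist_torque'].round(2))"
```

```text
[581.6 -40.2 132.7]
carrier in seat frame [-0.44  0.    7.2 ] rot err deg [ 0.02 -0.8   0.02] F(seat) [-2.6  0.7 -4.8] t 21.35
twist 0 shift cm [-0.01 -0.01  0.32]
twist 0 shift cm [-0.01 -0.01  0.32]
[-0.01  0.71  0.03]
```

Request:
{"method": "step_arm", "body": {"plan": "0 0 0.15 0 20; 0 -0.01 0.3 0 20; 0 -0.01 0.45 0 20; 0 -0.01 0.45 0 20; 0 -0.01 0.45 0 20"}}

```text
time_s: 21.85
eef_pos: [573.9, -39.2, 144.0]
ee_rot: [0.186, 0.683, 0.678, 0.197]
force: [0.7, -0.3, -5.0]
grip_width: 0.455
```

```bash
python3 tgt.py 0 -.5 0
```

```text
[581.6 -40.2 132.7]
carrier in seat frame [-0.87  0.25  2.61] rot err deg [ 0.05 -0.74  0.01] F(seat) [-1.9 -0.3 -4.7] t 21.85
twist 0 shift cm [-0.03  0.03  0.26]
twist 0 shift cm [-0.03  0.03  0.26]
```

Request:
{"method": "step_arm", "body": {"plan": "0 0.02 0.1 0 20; 0 0.02 0.1 0 20; 0 0.02 0.2 0 20; 0 0.02 0.2 0 20; 0 0.02 0.2 0 20"}}

```text
time_s: 22.35
eef_pos: [575.1, -39.2, 142.4]
ee_rot: [0.186, 0.683, 0.678, 0.197]
force: [0.4, 0.8, -5.7]
grip_width: 0.454
```

```bash
python3 tgt.py 0 -.5 0
```

```text
[581.6 -40.2 132.7]
carrier in seat frame [-0.63  0.31  0.64] rot err deg [ 0.05 -0.75  0.01] F(seat) [-2.5  0.8 -5.2] t 22.35
twist 0 shift cm [-0.03  0.01  0.06]
twist 0 shift cm [-0.03  0.01  0.06]
```

Still no contact. I'll go on in 0.5 mm steps and watch the force.

Request:
{"method": "step_arm", "body": {"plan": "0 0 0.07 0 20; 0 0 0.07 0 20; 0 0 0.07 0 20; 0 0 0.07 0 20"}}

```text
time_s: 22.75
eef_pos: [575.5, -39.2, 141.8]
ee_rot: [0.186, 0.683, 0.678, 0.197]
force: [-0.4, 0.6, -4.9]
grip_width: 0.454
```

Request:
{"method": "step_arm", "body": {"plan": "0 0 0.06 0 20; 0 0 0.06 0 20; 0 0 0.06 0 20"}}

```text
time_s: 23.05
eef_pos: [575.8, -39.1, 141.3]
ee_rot: [0.186, 0.683, 0.678, 0.197]
force: [0.3, 0.3, -6.1]
grip_width: 0.455
```

```bash
python3 tgt.py 0 -.5 0
```

```text
[581.6 -40.2 132.7]
carrier in seat frame [-0.59  0.35 -0.65] rot err deg [ 0.05 -0.75  0.01] F(seat) [-2.8  0.3 -5.5] t 23.05
twist 0 shift cm [-0.03  0.01 -0.07]
twist 0 shift cm [-0.03  0.01 -0.07]
```

Request:
{"method": "step_arm", "body": {"plan": "0 0 0.06 0 20; 0 0 0.06 0 20; 0 0 0.06 0 20"}}

```text
time_s: 23.35
eef_pos: [576.1, -39.1, 140.9]
ee_rot: [0.186, 0.683, 0.678, 0.197]
force: [-0.8, 0.3, -2.6]
grip_width: 0.452
```

Request:
{"method": "step_arm", "body": {"plan": "0 0 0.06 0 20; 0 0 0.06 0 20; 0 0 0.06 0 20"}}

```text
time_s: 23.65
eef_pos: [576.3, -39.1, 140.8]
ee_rot: [0.186, 0.683, 0.678, 0.197]
force: [-6.9, 0.5, 4.3]
grip_width: 0.459
```

```bash
python3 tgt.py 0 -.5 0
```

```text
[581.6 -40.2 132.7]
carrier in seat frame [-0.42  0.41 -1.38] rot err deg [ 0.06 -0.75  0.04] F(seat) [-3.8  0.4  7.1] t 23.65
twist 0 shift cm [-0.04 -0.   -0.14]
twist 0 shift cm [-0.04 -0.   -0.14]
```

Request:
{"method": "step_arm", "body": {"plan": "0 0 0.03 0 20; 0 0 0.03 0 20; 0 0 0.06 0 20; 0 0 0.06 0 20", "grip_force": 20}}

```text
time_s: 24.05
eef_pos: [576.5, -39.0, 140.6]
ee_rot: [0.186, 0.683, 0.678, 0.197]
force: [-12.4, 0.0, 10.1]
grip_width: 0.455
```

```bash
python3 tgt.py 0 -.5 0
python3 - <<'E'
from tgt import *
p,d,W=avg("top",4,5);L=(W-S0)@MD
k=(abs(L[...,0])<76)&(abs(L[...,1])<49)&(abs(L[...,2])<18)&(p.min(-1)>95)&(L[...,0]>50);q=L[k]
A=np.c_[q[:,:2],np.ones(len(q))];print(len(q),np.linalg.lstsq(A,q[:,2],rcond=None)[0].round(3),np.median(q,0).round(2))
E
```

```text
[581.6 -40.2 132.7]
carrier in seat frame [-0.39  0.46 -1.58] rot err deg [ 0.07 -0.75  0.06] F(seat) [-5.7 -0.2 15. ] t 24.05
twist 0 shift cm [-0.04 -0.01 -0.16]
twist 0 shift cm [-0.04 -0.01 -0.16]
303 [-1.2000e-01 -2.0000e-03  1.0335e+01] [63.63  3.76  3.07]
```

Request:
{"method": "step_arm", "body": {"plan": "0 0 -0.04 0 20; 0 0 -0.04 0 47; 0 0 -0.04 0 50; 0 0 -0.04 0 55; 0 0 -0.04 0 60; 0 0 -0.04 0 65; 0 0 -0.04 0 65"}}

```text
time_s: 25.0
eef_pos: [576.7, -39.2, 140.3]
ee_rot: [0.186, 0.683, 0.678, 0.197]
force: [-0.5, -0.7, 0.7]
grip_width: 0.65
```

```bash
python3 tgt.py 0; python3 st.py
```

```text
[581.6 -40.2 132.7]
carrier in seat frame [-0.32  0.29 -2.  ] rot err deg [ 0.04 -0.77  0.01] F(seat) [-0.1 -0.7  0.8] t 25.0
twist 0 shift cm [-0.02  0.04 -0.2 ]
twist 0 shift cm [-0.02  0.04 -0.2 ]
25.0 [-0.3603  0.2989  1.8919  0.4448  0.4757 -0.7011] [576.7 -39.2 140.3] [-0.5 -0.7  0.7] 0.65
[[ 0.0024  0.8531  0.5218]
 [ 0.9998 -0.0114  0.014 ]
 [ 0.0179  0.5217 -0.853 ]]
```

Request:
{"method": "step_arm", "body": {"plan": "0 0 -0.5 0 65; 0 0 -2 0 65; 0 0 -5 0 65; 0 0 -9 0 60; 0 0 -13 0 0; 0 0 -17 0 0; 0 0 -21 0 0; 0 0 -25 0 0; 0 0 -25 0 0; 0 0 -25 0 0"}}

```text
time_s: 26.0
eef_pos: [445.9, -42.8, 353.9]
ee_rot: [0.186, 0.683, 0.678, 0.197]
force: [0.3, -0.8, -1.5]
grip_width: 0.001
```

```bash
python3 st.py
python3 - <<'E'
from tgt import *
p,d,W=avg("top",5,5);L=(W-S0)@MD
k=(abs(L[...,0])<73)&(abs(L[...,1])<46)&(abs(L[...,2])<14)&(p.min(-1)>95)&(abs(L[...,0])>50)
q=L[k];A=np.c_[q[:,:2],np.ones(len(q))];print(len(q),np.linalg.lstsq(A,q[:,2],rcond=None)[0].round(4),[(np.median(q[s*q[:,0]>0],0).round(2),(s*q[:,0]>0).sum()) for s in(1,-1)])
hs=cv2.cvtColor(p,cv2.COLOR_RGB2HSV).astype(int)
# cover fit: blue points left
c=(hs[...,0]>95)&(hs[...,0]<120)&(hs[...,1]>90)&(L[...,1]>60)&(L[...,2]>35)&(abs(L[...,0])<118)&(L[...,2]<200)
q=L[c];ang=np.arctan2(q[:,2]-48,-(q[:,1]-67.5));rr=np.hypot(q[:,2]-48,q[:,1]-67.5);print("cover",len(q),np.percentile(ang[rr>60],[5,50,95]).round(3),rr.max().round(1))
a=rect("top",p,S0,MD,(-130,130),(-85,150),.5);cv2.imwrite("pics/home.png",a[:,:,::-1])
E
```

```text
26.0 [-0.5235 -0.2336  1.8492  0.3167  1.0659 -0.6048] [445.9 -42.8 353.9] [ 0.3 -0.8 -1.5] 0.001
[[ 0.0029  0.8526  0.5225]
 [ 0.9998 -0.0114  0.0131]
 [ 0.0171  0.5224 -0.8525]]
476 [-8.800e-03  5.000e-04  2.112e+00] [(array([62.34,  0.79,  1.96]), np.int64(273)), (array([-61.87,   2.7 ,   2.46]), np.int64(203))]
cover 1628 [1.947 1.977 1.992] 141.6
```

View pics/home.png

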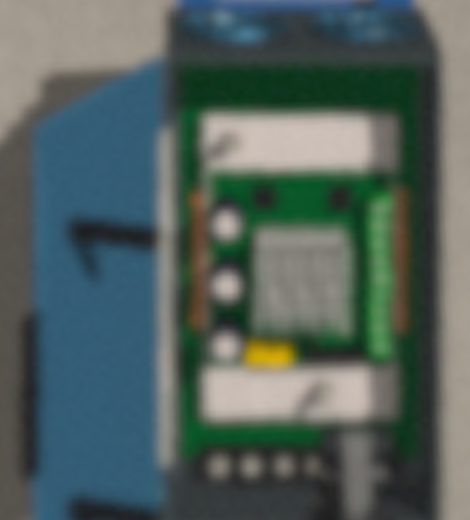

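The carrier is seated: the pins show through the holes at (225,143) and (318,397), and both plate ends are level to within about 0.5 mm. The cover stands at about 1.98 rad. Next I'll compute the cover push path.

```bash
cat > path.py <<'E'
from tgt import *
def sh(pts):
    s=readout.sense();M=R.from_quat(s['ee_rot'],scalar_first=True).as_matrix();t=s['eef_pos']
    print("tcp seat",(MD.T@(t-S0)).round(1),"F seat",(MD.T@s['force']).round(1),s['time_s'])
    print("; ".join("%.1f %.1f %.1f 0 0"%tuple(M.T@(S0+MD@np.array(p)-t)/10) for p in pts))
if __name__=="__main__":
    import ast,sys; sh(ast.literal_eval(sys.argv[1]))
E
python3 path.py "[(0,45,255),(0,90,255),(0,138,255),(0,183,252),(0,183,205),(0,183,160),(0,183,150)]"
```

```text
tcp seat [ -7.4  -4.1 257.8] F seat [ 0.6  0.2 -0.2] 26.25
4.9 0.7 0.4 0 0; 9.4 0.7 0.5 0 0; 14.2 0.7 0.6 0 0; 18.7 0.7 1.0 0 0; 18.6 0.6 5.7 0 0; 18.5 0.5 10.2 0 0; 18.5 0.5 11.2 0 0
```

Request:
{"method": "step_arm", "body": {"plan": "4.9 0.7 0.4 0 0; 9.4 0.7 0.5 0 0; 14.2 0.7 0.6 0 0; 18.7 0.7 1 0 0; 18.7 0.7 1 0 0; 18.6 0.6 5.7 0 0; 18.5 0.5 10.2 0 0; 18.5 0.5 11.2 0 0; 18.5 0.5 11.2 0 0; 18.5 0.5 11.2 0 0"}}

```text
time_s: 27.25
eef_pos: [509.5, 143.6, 265.5]
ee_rot: [0.186, 0.683, 0.678, 0.198]
force: [0.1, 0.2, 0.6]
grip_width: -0.001
```

```bash
python3 path.py "[(0,165,150),(0,150,150),(0,135,150),(0,120,150),(0,105,150),(0,90,150),(0,75,150),(0,65,150)]"; python3 st.py
```

```text
tcp seat [  1.8 182.8 152.3] F seat [0.3 0.2 0.5] 27.25
-1.8 -0.2 0.2 0 0; -3.3 -0.2 0.2 0 0; -4.8 -0.2 0.1 0 0; -6.3 -0.2 0.1 0 0; -7.8 -0.2 0.1 0 0; -9.3 -0.2 0.0 0 0; -10.8 -0.2 -0.0 0 0; -11.8 -0.2 -0.0 0 0
27.25 [ 0.0623  0.0379  1.8387 -0.0283  0.7148  0.0861] [509.5 143.6 265.5] [0.1 0.2 0.6] -0.001
[[ 0.0026  0.8523  0.5231]
 [ 0.9998 -0.0117  0.0141]
 [ 0.0181  0.523  -0.8521]]
```

Request:
{"method": "step_arm", "body": {"plan": "-1.8 -0.2 0.2 0 0; -3.3 -0.2 0.2 0 0; -4.8 -0.2 0.1 0 0; -6.3 -0.2 0.1 0 0; -7.8 -0.2 0.1 0 0; -7.8 -0.2 0.1 0 0"}}

```text
time_s: 27.85
eef_pos: [508.7, 65.0, 265.7]
ee_rot: [0.189, 0.682, 0.677, 0.2]
force: [-5.4, 0.4, 14.7]
grip_width: -0.0
```

```bash
python3 path.py "[(0,90,150),(0,77,150),(0,65,150),(0,55,148),(0,45,145),(0,35,141.5),(0,26,137)]"
```

```text
tcp seat [  2.1 104.2 152.4] F seat [ 2.6  0.3 15.4] 27.85
-1.4 -0.2 0.2 0 0; -2.7 -0.2 0.2 0 0; -3.9 -0.2 0.1 0 0; -4.9 -0.2 0.3 0 0; -5.9 -0.2 0.6 0 0; -6.9 -0.2 0.9 0 0; -7.9 -0.3 1.4 0 0
```

Request:
{"method": "step_arm", "body": {"plan": "0.3 0 -1 0 0; 0.3 0 -2 0 0; 0.3 0 -2.2 0 0; 0.3 0 -2.2 0 0"}}

```text
time_s: 28.25
eef_pos: [496.4, 68.7, 280.2]
ee_rot: [0.186, 0.683, 0.678, 0.198]
force: [-0.0, -0.6, -0.4]
grip_width: 0.003
```

```bash
python3 path.py "[(0,90,173),(0,77,173),(0,65,173),(0,55,173)]"
python3 - <<'E'
from tgt import *
p,d,W=avg("top",6,2);q,_,V=avg("side",6,2)
L=(W-S0)@MD
hs=cv2.cvtColor(p,cv2.COLOR_RGB2HSV).astype(int)
c=(hs[...,0]>95)&(hs[...,0]<120)&(hs[...,1]>90)&(L[...,1]>0)&(L[...,2]>60)&(abs(L[...,0])<118)&(L[...,2]<200)
x=L[c];print(len(x),np.percentile(np.arctan2(x[:,2]-48,-(x[:,1]-67.5)),[5,50,95]))
a=p[70:250,150:340];b=q[90:270,170:360]
cv2.imwrite("pics/cov.png",cv2.resize(np.hstack([a,b]),None,fx=2.1,fy=2.1,interpolation=cv2.INTER_CUBIC)[:,:,::-1])
E
```

```text
tcp seat [ -1.4 107.7 171.1] F seat [-0.2 -0.6 -0.3] 28.25
-1.8 0.1 -0.2 0 0; -3.1 0.1 -0.3 0 0; -4.3 0.1 -0.3 0 0; -5.3 0.1 -0.3 0 0
471 [1.70999412 1.71893357 1.75392561]meas.py:7: RuntimeWarning: All-NaN slice encountered
  p=np.mean(P,0).round().astype(np.uint8);d=np.nan_to_num(np.nanmedian(D,0))
```

View pics/cov.png

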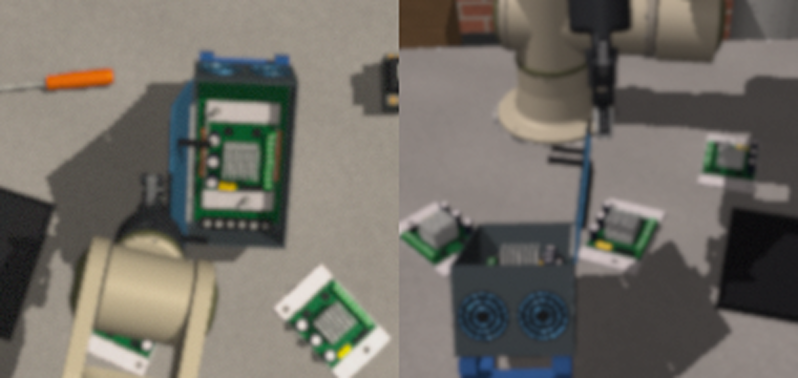

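The cover has moved to about 1.72 rad. The fingers sit left of its free edge, at side crop (602,120). I'll carry on along the arc with the tip raised.

```bash
python3 path.py "[(0,95,172),(0,83,171),(0,72,170),(0,61.7,169),(0,50,166),(0,38,163),(0,27,158),(0,16,153)]"
```

```text
tcp seat [ -2.  107.6 170. ] F seat [-1.1  0.3 -0.2] 28.45
-1.3 0.2 -0.2 0 0; -2.5 0.2 -0.1 0 0; -3.6 0.2 -0.1 0 0; -4.6 0.2 0.0 0 0; -5.8 0.2 0.3 0 0; -7.0 0.2 0.6 0 0; -8.1 0.2 1.0 0 0; -9.2 0.2 1.5 0 0
```

Request:
{"method": "step_arm", "body": {"plan": "-1.3 0.2 -0.2 0 0; -2.5 0.2 -0.2 0 0; -3.6 0.2 -0.1 0 0; -4.6 0.2 0 0 0; -5.8 0.2 0.3 0 0; -7 0.2 0.6 0 0"}}

```text
time_s: 29.05
eef_pos: [501.1, -1.6, 273.7]
ee_rot: [0.185, 0.683, 0.678, 0.197]
force: [0.9, 2.2, 0.1]
grip_width: -0.001
```

```bash
python3 path.py "[(0,27,158),(0,16,153),(0,6,146),(0,-3.6,138.3),(0,-12,129.5),(0,-19.9,120.2),(0,-26.5,110),(0,-32.3,99.2)]"
```

```text
tcp seat [  0.3  37.6 162.6] F seat [ 0.8  2.2 -0.4] 29.05
-1.1 -0.0 0.4 0 0; -2.2 -0.1 0.9 0 0; -3.2 -0.1 1.6 0 0; -4.2 -0.1 2.3 0 0; -5.0 -0.1 3.2 0 0; -5.8 -0.1 4.1 0 0; -6.5 -0.2 5.1 0 0; -7.1 -0.2 6.2 0 0
```

Forces are gentle (about 2 N in +y). Continuing.

Request:
{"method": "step_arm", "body": {"plan": "-1.1 0 0.4 0 0; -2.2 -0.1 0.9 0 0; -3.2 -0.1 1.6 0 0; -4.2 -0.1 2.3 0 0; -5 -0.1 3.2 0 0; -5.8 -0.1 4.1 0 0; -6.5 -0.2 5.1 0 0; -7.1 -0.2 6.2 0 0"}}

```text
time_s: 29.85
eef_pos: [532.0, -72.1, 218.1]
ee_rot: [0.186, 0.683, 0.678, 0.197]
force: [-1.8, 0.1, 2.2]
grip_width: -0.001
```

```bash
python3 path.py "[(0,-36.5,88),(0,-40.3,76.2),(0,-42,67),(0,-43,60),(0,-43.5,55)]"
```

```text
tcp seat [  0.1 -32.5  98.5] F seat [-0.5  0.   2.8] 29.85
-0.4 -0.0 1.0 0 0; -0.8 -0.1 2.2 0 0; -1.0 -0.1 3.1 0 0; -1.1 -0.1 3.8 0 0; -1.2 -0.1 4.3 0 0
```

Request:
{"method": "step_arm", "body": {"plan": "-0.4 0 1 0 0; -0.8 -0.1 2.2 0 0; -1 -0.1 3.1 0 0; -1.1 -0.1 3.7 0 0; -1.2 -0.1 4.2 0 0; -1.2 -0.1 4.2 0 0; -1.2 -0.1 4.2 0 0"}}

```text
time_s: 30.55
eef_pos: [552.6, -82.7, 182.3]
ee_rot: [0.186, 0.683, 0.678, 0.197]
force: [-0.3, 0.1, 0.4]
grip_width: 0.0
```

```bash
python3 path.py "[(0,-43.5,52)]"
```

```text
tcp seat [  0.2 -42.9  57.2] F seat [-0.1  0.1  0.5] 30.55
-0.1 -0.0 0.5 0 0
```

Request:
{"method": "step_arm", "body": {"plan": "0 0 0.2 0 0; 0 0 0.4 0 0; 0 0 0.5 0 0; 0 0 0.5 0 0"}}

```text
time_s: 30.95
eef_pos: [555.3, -82.8, 178.0]
ee_rot: [0.186, 0.683, 0.678, 0.197]
force: [-0.3, 0.7, 1.0]
grip_width: 0.002
```

Request:
{"method": "step_arm", "body": {"plan": "0 0 0.1 0 0; 0 0 0.15 0 0; 0 0 0.15 0 0; 0 0 0.15 0 0"}}

```text
time_s: 31.35
eef_pos: [556.0, -82.7, 176.6]
ee_rot: [0.185, 0.683, 0.678, 0.197]
force: [1.2, -0.5, 1.4]
grip_width: -0.004
```

```bash
python3 path.py "[(0,-43.5,50)]"
```

```text
tcp seat [  0.2 -42.8  50.6] F seat [ 1.8 -0.5  0.6] 31.35
-0.1 -0.0 0.1 0 0
```

Request:
{"method": "step_arm", "body": {"plan": "0 0 0.1 0 0; 0 0 0.1 0 0; 0 0 0.1 0 0"}}

```text
time_s: 31.65
eef_pos: [556.3, -82.7, 176.3]
ee_rot: [0.186, 0.683, 0.678, 0.197]
force: [-8.4, -0.8, 8.8]
grip_width: 0.002
```

Request:
{"method": "step_arm", "body": {"plan": "0 0 0.1 0 0; 0 0 0.1 0 0; 0 0 0.1 0 0"}}

```text
time_s: 31.95
eef_pos: [556.5, -82.7, 176.1]
ee_rot: [0.186, 0.683, 0.679, 0.197]
force: [-20.6, -0.7, 18.8]
grip_width: -0.001
```

```bash
python3 path.py "[(0,-43.5,50)]"
python3 - <<'E'
from tgt import *
p,d,W=avg("top",7,3);L=(W-S0)@MD
k=(abs(L[...,0])<112)&(abs(L[...,1])<64)&(L[...,2]>20)&(L[...,2]<75)
q=L[k];print(k.sum(),[(y,np.median(q[abs(q[:,1]-y)<8][:,2]).round(2),(abs(q[:,1]-y)<8).sum()) for y in(50,25,0,-25,-50)])
E
```

```text
tcp seat [  0.4 -42.8  49.9] F seat [-8.4 -0.9 26.6] 31.95
-0.1 -0.0 -0.0 0 0
2718 [(50, np.float64(50.21), np.int64(448)), (25, np.float64(52.11), np.int64(441)), (0, np.float64(54.39), np.int64(353)), (-25, np.float64(56.0), np.int64(291)), (-50, np.float64(50.03), np.int64(175))]
```

Request:
{"method": "step_arm", "body": {"plan": "0 0 -0.3 0 0; 0 0 -1.5 0 0; 0 0 -5 0 0; 0 0 -9 0 0; 0 0 -13 0 0; 0 0 -17 0 0; 0 0 -21 0 0; 0 -4 -24 0 0; 0 -4 -24 0 0; 0 -4 -24 0 0"}}

```text
time_s: 33.1
eef_pos: [397.2, -85.9, 359.6]
ee_rot: [0.187, 0.684, 0.677, 0.197]
force: [0.2, -0.4, 0.2]
grip_width: -0.005
```

Run:
```python
from tgt import *
for n in("top","side"):
    p,d,W=avg(n,8,3);L=(W-S0)@MD
    hs=cv2.cvtColor(p,cv2.COLOR_RGB2HSV).astype(int)
    k=(abs(L[...,0])<112)&(abs(L[...,1])<64)&(L[...,2]>20)&(L[...,2]<90)&(hs[...,0]>90)&(hs[...,0]<125)&(hs[...,1]>80)
    q=L[k]
    if len(q)<20: print(n,len(q)); continue
    A=np.c_[q[:,:2],np.ones(len(q))];c=np.linalg.lstsq(A,q[:,2],rcond=None)[0]
    k2=abs(A@c-q[:,2])<5;c=np.linalg.lstsq(A[k2],q[k2,2],rcond=None)[0];print(n,len(q),k2.sum(),c.round(4))
    if n=="top": a=p[70:250,150:340]
    else: b=p[90:270,170:360]
cv2.imwrite("pics/end.png",cv2.resize(np.hstack([a,b]),None,fx=2.1,fy=2.1,interpolation=cv2.INTER_CUBIC)[:,:,::-1])
print(readout.sense()['force'],readout.sense()['time_s'])
```

```text
top 2925 2843 [-3.1000e-03 -1.0000e-03  5.0462e+01]
side 710 678 [-7.80000e-03  0.00000e+00  5.17296e+01]
[-0.75233311 -0.2311867   0.33819711] 33.4
```

View pics/end.png

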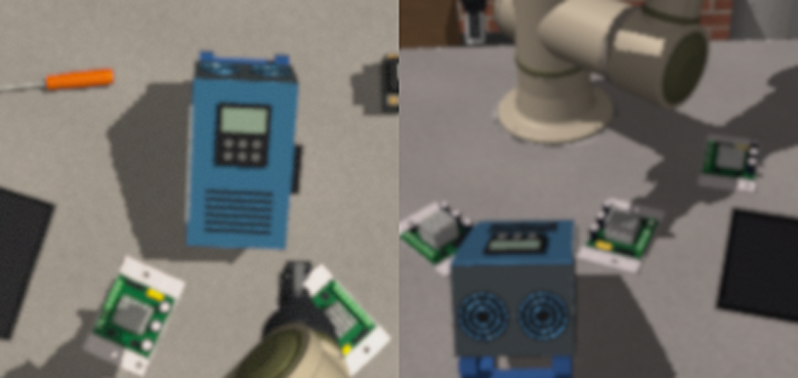

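The cover lies flat on the drive (top crop, 190–297 × 65–245), with a fitted slope of 0.001 rad across the hinge. The robot is clear of everything, so I'll hand in.

```bash
python3 -c "
from rig import workorder,readout
print(readout.sense()['joints'].round(3),readout.sense()['dq'].round(3)); print(workorder.finish_job())"
```

```text
[-0.754 -0.331  1.905  0.407  1.191 -0.827] [-0.004 -0.006 -0.     0.003  0.003 -0.003]
the job is handed in; nothing more can be done
None
```

I took the carrier from the tray, seated it on the two pins and shut the drive's cover. The job was handed in at about 33 s with the arm touching nothing.

**How it went**
- **Tilt:** the move rows have no tilt command. I tilted the carrier about 30° by repeatedly pushing the arm against its reach limit, which shifts the tool's tilt a little each time.
- **Lowering:** I let the plate down over the pins in small steps and corrected sideways when a pin pressed on it. It met the bosses at about 20 N, and I released it there.
- **Cover:** I pushed it shut with closed fingers until it stopped firmly at about 27 N.

**Last checks**
- **Carrier:** both pins showed through the holes, and the two plate ends were level to about 0.5 mm.
- **Cover:** it fits as flat, about 0.001 rad across the hinge. Its height is consistent with resting on the walls.
- **Bystanders:** I never moved near the terminal rail, screwdriver or contactor. I did not re-measure their positions at the end.

**What disagreed or is uncertain**
- **Height offset:** contact came about 1.5 mm lower than my camera-based seat estimate. The plate and cover were off by a similar amount, so I put it down to calibration.
- **Elbow limit:** joint 3 read about 0.187 rad during the tilting, against a stated lower limit of 0.19. I took that as the controller's own limit, rounded.
- **Cover edge:** on the first push the cover's edge caught the gripper at about 15 N, under the 40 N limit. I raised the tool and carried on.

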